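# Unlock the basket keeper of a wash-load carrier

## Task

Unlock the instrument basket on the wash-load carrier: with a fingertip on its rim, roll the knurled nut on the bridge two full turns counter-clockwise (seen from above), and only then push the keeper bar by its upright tab all the way along to its end stop, so that its tongue is clear of the basket. Leave the nut at two turns. Grip and lift nothing, and leave the loose things around where they are.

Things in the scene. Friction and masses are not known exactly. Their poses are not given: they have to be found in the camera images.
- carrier: Fixed aluminium plate, 205 by 360 by 12 mm (x = -110 to 95, y = -180 to 180), flat on the table, carrying bridge, nut, keeper bar and a steel instrument basket (x = 17 to 87, y = -130 to 90 mm, top 46 mm above the table). Origin at its underside. z up; x points from the keeper bar to the basket; y is the way the bar opens. Placed anywhere within some 15 cm, yawed up to 0.4 rad.
- nut_top (a point): Centre of the knurled nut's top face, 76 mm above the table, at (-50, 0) mm on the carrier; fixed. The nut is a dark steel disc 20 mm high, 64 mm across its 24 rim ridges, 60 mm between them. It turns on the spot. A pale line on it, 12 to 28 mm from the axis, points along the carrier's +x when tight and after each full turn. A 12 mm spindle stands 3.5 mm proud when tight, 3 mm more per turn.
- nut_mid (a point): Point on the nut's axis at half its height, 66 mm above the table; fixed. The nut sits on a 32 mm boss on a bridge 68 (x) by 46 (y) mm whose top is 50 mm above the table, so that the rim, 56 to 76 mm up, is free all round.
- lock_nut (a joint): Nut angle in rad, 0 = tight (always at the start), growing counter-clockwise seen from above; two full turns = 12.57, end of thread 22. Steady friction of about 0.05 N m; it stays where left. When tight, the spindle's foot is 4.5 mm deep in a hole of the keeper bar; it leaves it after 1.5 turns, and until then the bar is locked with 1.5 mm of play.
- keeper (a joint): Travel of the keeper bar along the carrier's +y in m: 0 = locked over the basket's edge, 0.060 = at its end stop. Slides against a friction of about 2 N and stays where it is left.
- tab_top (a point): Middle of the top edge of the keeper bar's push tab, 63 mm above the table, at first at (-50, -125) mm on the carrier; moves with the bar. The tab is a steel plate 40 mm wide (x), 6 mm thick (y), free from 24 mm above the table up. The bar and guides beneath it are 44 mm wide, at most 24 mm high. It is pushed on its -y face, towards the nut, and stops 30 mm short of the nut's rim.
- adapter: Loose brass nozzle, 22 mm across, 42 mm tall, standing on the carrier's plate near its +y end. Origin: centre of its underside.
- spare_ring: Loose plain dark steel ring, 56 mm across, 14 mm high, lying on the table beside the carrier's -y end. Not the nut to be turned. Origin: centre of its underside.
- bowl: Loose steel bowl, 104 mm across, 42 mm high, beyond the carrier's +y end. Origin: centre of its underside.
- bottle: Loose white bottle, 56 mm across, 150 mm tall, beyond the carrier's +y end. Origin: centre of its underside.
- jar: Loose small jar, 52 mm across, 60 mm tall, behind the basket. Origin: centre of its underside.
- brush: Loose cleaning brush, 180 mm long, lying behind the basket. Origin: middle of its underside.

How it is judged:
By the outcome, as a careful person would: the job done as asked, in the order asked, and still so for the second after the job is handed in, with the robot touching nothing.
It also fails if it takes over 72 s, if anything falls off the work surface, if the arm or the gripper's body presses on something with over 40 N, if the wrist force passes 120 N, or if a joint passes its speed limit or range.

## Robot

A 6-joint arm with a two-finger parallel gripper is mounted at the origin on the work surface. World frame = base frame: x ahead of the robot, y to its left, z up, the work surface at z = 0. Lengths are in m, angles in rad, forces in N, time in s.
With the tool pointing down it reaches from about 0.4 to 0.925 m from the base axis. Payload 3.4 kg.
Tool frame: the origin (TCP) lies at the very end of the fingers, on their centre line; the grasp point (between the pads) lies 19 mm behind it; z points along the fingers, y is the line along which they close (so a half turn about z gives the same grasp; the last joint's range is limited). The gripper opens to 85 mm and grips with 20 to 120 N. Pads are 22 mm wide; open, the fingers measure 114 mm over their backs; the gripper's body (76 mm by 85 mm) begins 54 mm behind the grasp point. The pads swing forward as they close: fully open they stand 13 mm farther back than shut.
Start: joints at [1.056, 0.307, 1.506, -0, 1.328, -0.073], TCP at [0.246, 0.52, 0.231] pointing down, gripper open.
Joint ranges: [-3.12, 3.12], [-1.05, 2.28], [0.14, 2.33], [-1.42, 4.57], [0.1, 2.73], [-2.68, 2.68]. Speed limits (rad/s): [2.57, 2.57, 3.14, 3.14, 3.14, 3.14].

## Interface

Orientations are given as [roll, pitch, yaw] about the fixed x, y, z axes, in that order (R = Rz(yaw) Ry(pitch) Rx(roll)).
In Python, from workcell import r, optics gives the robot as it stands.
- The arm moves only by the tool step_arm, never from a script. Its argument "motion" is text: rows parted by semicolons, each of 7 numbers parted by spaces: the shift along the world's x, y, z in units of 50 mm (1.0 is 50 mm), then the turn, a rotation vector about the world's x, y, z in units of 8 degrees (1.0 is 8 degrees), then the opening, from 0 (shut) to 1 (fully open). A call has exactly 8 rows; each row shifts and turns the commanded pose from where the row before left it; what a row does not reach is not made up. A row lasts 1/10 s, in which the tool goes at most 50 mm and 8.59 degrees, less where a joint would pass 70% of its speed; a pose out of reach is approached as far as the arm can. A call is refused whole if a number of a shift passes 1 or a number of a turn 1, either way. A call with a gripper value outside its range is refused whole. The fingers move at their own pace and stop on an object; "force" is the grip in N (left out, the last holds). Time passes only in rows, so rows that do not move let the fingers close, or fill a call up. It gives the time, the measured TCP pose, the force, the opening and the grip force at its end, in the units of the state.
- r.sense(): the state, without advancing time (a new reading comes with each control period).
- optics.get_image(name): name is "side" or "top" or "wrist"; returns the picture (480x640x3 uint8, red, green, blue); there is no depth.
- optics.get_calibration(name): a dict with "fx", "fy", "cx", "cy" (pixels), "k1" (the pictures are not rectified: a ray, as slopes to the right and down, at radius r is drawn at 1 + k1 r^2 times it, then the intrinsics apply), "extrinsics" (4x4, takes a point from camera to world coordinates); the wrist camera has in their place "T_tool_cam" (4x4, takes a point from camera to tool coordinates, whose origin is the TCP and whose axes are the flange's). Camera axes: x right, y down, z forward; pixel columns grow to the right and rows downward; lengths in m; the calibration is good to about 2 mm. A picture is of the moment at which its call begins: read the wrist's pose just before it. get_calibration takes no time and is no camera call.
- r.close_job(): hands the job in; it is judged then, once.
The state is a dict: "clock": time; "qpos": joint angles; "qvel": joint speeds; "joint_efforts": joint torques, N m; "position": TCP position; "orientation": TCP orientation; "ft_force": force on the tool from outside, world axes, zero at the start; "ft_torque": the same for the moment, N m; "gripper_width": opening from 0.0 (shut) to 1.0 (fully open); "gripper_force": force on a finger pad.
Only numpy, scipy, OpenCV 4.12 (cv2) and the standard library are available. Lean on these libraries where they do the work, as an engineer would, in place of code of your own. Each camera call takes 0.05 s, during which the arm holds its last target. There are 200 camera calls.

## Working session

There is one attempt and no reset: what is moved stays moved. The work goes in short steps, Python scripts to look and compute and a tool call to move; the robot and the scene stay as the last step left them, time stands still between calls to the robot, and variables do not carry over. Pictures are saved under pics/ and viewed, at most 10 in all, crops included, and the job is handed in when it is done.

Besides the shell and the picture viewer there is one more tool, called after ">>>" as name(argument=value, ...) on one line, values as JSON. step_arm: Moves the arm, as the interface text tells. Its arguments: {"type":"object","properties":{"motion":{"type":"string"},"force":{"type":"number"}},"required":["motion"]}

```bash
ls; mkdir -p pics; python3 - <<'E'
from workcell import r, optics
import cv2
s=r.sense(); print(s['clock'],s['position'],s['orientation'],s['gripper_width'])
for n in('top','side'):
    im=optics.get_image(n); cv2.imwrite(f'pics/{n}0.png',im[:,:,::-1])
    print({k:v for k,v in optics.get_calibration(n).items()})
print(optics.get_calibration('wrist'))
E
```

```text
pics
0.0 [0.24554379 0.51915695 0.23037737] [-3.13953809e+00 -1.23130148e-04  2.69980059e+00] 0.9993146950550091
{'fx': 611.7752739175297, 'fy': 611.7752739175297, 'cx': 312.18627582603085, 'cy': 231.55814880582423, 'k1': -0.04083900029575605, 'extrinsics': array([[-0.00348865, -0.99352966,  0.11351934,  0.457044  ],
       [-0.999626  ,  0.00654391,  0.02655249,  0.03177093],
       [-0.02712355, -0.11338425, -0.99318091,  1.18650331],
       [ 0.        ,  0.        ,  0.        ,  1.        ]])}
{'fx': 510.6371214676587, 'fy': 510.6371214676587, 'cx': 326.01145394739405, 'cy': 243.2235275302699, 'k1': 0.041273169408407154, 'extrinsics': array([[-9.72754676e-01, -1.29391549e-01,  1.92369872e-01,
         4.22234099e-01],
       [-2.31835420e-01,  5.39957082e-01, -8.09134530e-01,
         7.70574831e-01],
       [ 8.23695555e-04, -8.31687548e-01, -5.55243320e-01,
         5.60827792e-01],
       [ 0.00000000e+00,  0.00000000e+00,  0.00000000e+00,
         1.00000000e+00]])}
{'fx': 360.69543313766513, 'fy': 360.69543313766513, 'cx': 324.8115633434352, 'cy': 242.7481239210125, 'k1': -0.06641873786517721, 'T_tool_cam': array([[-4.85556213e-04, -9.50056030e-01, -3.12079003e-01,
         8.04177107e-02],
       [ 9.99999858e-01, -3.92138944e-04, -3.62094774e-04,
        -4.87690949e-04],
       [ 2.21631993e-04, -3.12079135e-01,  9.50056085e-01,
        -1.41322875e-01],
       [ 0.00000000e+00,  0.00000000e+00,  0.00000000e+00,
         1.00000000e+00]])}
```

View pics/top0.png

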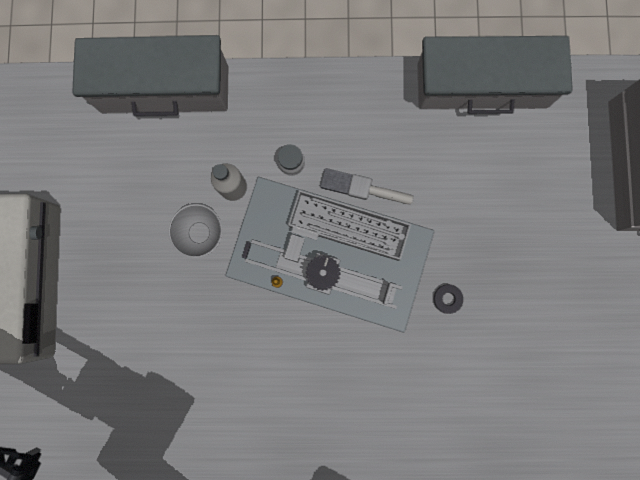

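View pics/side0.png

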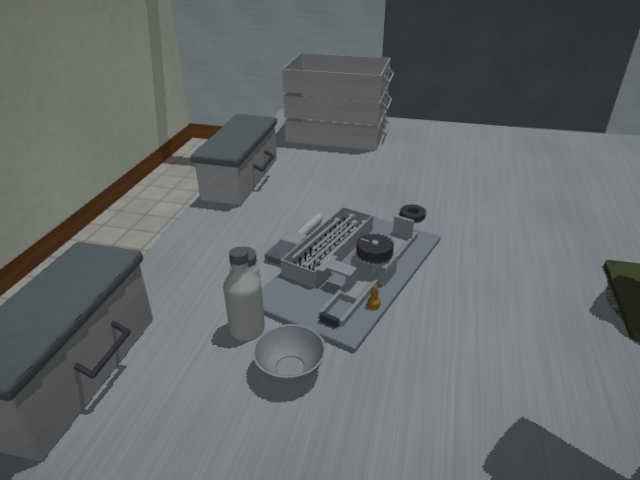

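The top view shows the nut at about (322,271). The plate corners are near (258,178), (434,230), (405,331) and (227,275), the tab is near (390,292), and the adapter near (277,282). The side view shows the nut at about (375,246) and the tab at (403,227).

```bash
cat >h.py <<'E'
import numpy as np, cv2
from scipy.spatial.transform import Rotation as Ro
from workcell import r, optics
def cam(n,s=None):
    c=optics.get_calibration(n)
    if n!='wrist': return c,c['extrinsics']
    T=np.eye(4);T[:3,:3]=Ro.from_euler('xyz',s['orientation']).as_matrix();T[:3,3]=s['position']
    return c,T@c['T_tool_cam']
def K(c): return np.array([[c['fx'],0,c['cx']],[0,c['fy'],c['cy']],[0,0,1.]])
def plane(c,E,px,z):
    u=cv2.undistortPoints(np.array(px,float).reshape(-1,1,2),K(c),np.array([c['k1'],0,0,0.]))[:,0]
    d=np.c_[u,np.ones(len(u))]@E[:3,:3].T
    return E[:3,3]+d*((z-E[2,3])/d[:,2])[:,None]
def proj(c,E,P):
    I=np.linalg.inv(E); return cv2.projectPoints(np.array(P,float).reshape(-1,1,3),cv2.Rodrigues(I[:3,:3])[0],I[:3,3],K(c),np.array([c['k1'],0,0,0.]))[0][:,0]
def dark(im,roi,t=70):
    x0,y0,x1,y1=roi; m=np.zeros(im.shape[:2],np.uint8)
    m[y0:y1,x0:x1]=(im[y0:y1,x0:x1].max(2)<t)*255
    m=cv2.morphologyEx(m,cv2.MORPH_OPEN,np.ones((5,5)))
    k=max(cv2.findContours(m,0,1)[0],key=cv2.contourArea)
    return k
E
python3 - <<'E'
from h import *
c,E=cam('top'); im=cv2.imread('pics/top0.png')
P=plane(c,E,[(258,178),(434,230),(405,331),(227,275)],.012)
print(P.round(4)); e=[P[i]-P[i-1] for i in range(4)]; print([round(np.linalg.norm(v),3) for v in e])
y=(P[0]-P[1])+(P[3]-P[2]); yaw=np.arctan2(-y[0],y[1]); print('yaw',yaw)
R=np.array([[np.cos(yaw),-np.sin(yaw)],[np.sin(yaw),np.cos(yaw)]])
o=P[:,:2].mean(0)-R@[-.0075,0]; print('origin',o,'nut pred',o+R@[-.05,0],'tab',o+R@[-.05,-.125])
k=dark(im,(295,245,350,300)); (u,v),rad=cv2.minEnclosingCircle(k); print(u,v,rad, plane(c,E,[(u,v),(u+rad,v)],.076), 'tab',plane(c,E,[(390,292)],.063))
c2,E2=cam('side'); im2=cv2.imread('pics/side0.png')
k=dark(im2,(350,225,400,270)); print(cv2.boundingRect(k),proj(c2,E2,np.r_[plane(c,E,[(u,v)],.076)[0]]))
E
```

```text
[[ 0.6976  0.169   0.012 ]
 [ 0.5928 -0.1716  0.012 ]
 [ 0.4006 -0.112   0.012 ]
 [ 0.5081  0.2276  0.012 ]]
[np.float64(0.198), np.float64(0.356), np.float64(0.201), np.float64(0.356)]
yaw -0.30261156163325836
origin [0.55691849 0.02602632] nut pred [0.50919041 0.04092703] tab [ 0.47193865 -0.07839316]
322.2545471191406 272.1863708496094 16.95832633972168 [[0.50969704 0.04345399 0.076     ]
 [0.50954525 0.01272323 0.076     ]] tab [[ 0.4735564  -0.07979496  0.063     ]]
(356, 236, 37, 28) [[374.55683782 242.81119339]]
```

The nut comes out at about (0.510, 0.042), and the corner and mask estimates agree to within 3 mm. Carrier yaw is about -0.30. I'll move to a hover on the basket side of the nut with the gripper shut.

>>> step_arm(motion="0.4 -0.63 -0.07 0 0 0 0;0.4 -0.63 -0.07 0 0 0 0;0.4 -0.63 -0.07 0 0 0 0;0.4 -0.63 -0.07 0 0 0 0;0.4 -0.63 -0.07 0 0 0 0;0.4 -0.63 -0.07 0 0 0 0;0.4 -0.63 -0.07 0 0 0 0;0.4 -0.63 -0.07 0 0 0 0", force=60)

```text
clock: 0.9
position: [0.4062, 0.2663, 0.2029]
orientation: [-3.141, -0.0, 2.7]
ft_force: [0.5, -0.0, -0.1]
gripper_width: -0.0
gripper_force: 0.0
```

>>> step_arm(motion="0.4 -0.63 -0.1 0 0 0 0;0.4 -0.63 -0.1 0 0 0 0;0.4 -0.63 -0.1 0 0 0 0;0.4 -0.63 -0.1 0 0 0 0;0.4 -0.63 -0.1 0 0 0 0;0.4 -0.63 -0.1 0 0 0 0;0.4 -0.63 -0.1 0 0 0 0;0 0 0 0 0 0 0")

```text
clock: 1.7
position: [0.5483, 0.0435, 0.1673]
orientation: [-3.14, 0.001, 2.696]
ft_force: [0.4, -0.5, -0.8]
gripper_width: 0.003
gripper_force: 0.0
```

```bash
python3 - <<'E'
from h import *
s=r.sense(); im=optics.get_image('wrist'); cv2.imwrite('pics/w1.png',im[:,:,::-1])
print(s['clock'],s['position'],s['orientation'],s['qpos'],s['gripper_width'],s['ft_force'])
c,E=cam('wrist',s); print('pred nut',proj(c,E,[[.5097,.042,.076],s['position']]))
k=dark(im,(0,0,640,480)); (u,v),rad=cv2.minEnclosingCircle(k); print(u,v,rad,plane(c,E,[(u,v)],.076),proj(c,E,[.5097,.074,.076]))
E
```

```text
1.7 [0.5482772  0.043531   0.16734919] [-3.14035217e+00  1.43844778e-03  2.69578295e+00] [ 0.00360663  0.32919088  1.64932396 -0.00189841  1.16232178 -1.1206257 ] 0.0028937971504060726 [ 0.36819253 -0.52528718 -0.75983566]
pred nut [[298.28465824 198.738468  ]
 [326.07738019 315.64322419]]
324.5140075683594 474.0 285.5298767089844 [[ 0.74078332 -0.04964687  0.076     ]] [[342.76453821 177.54484736]]
```

View pics/w1.png

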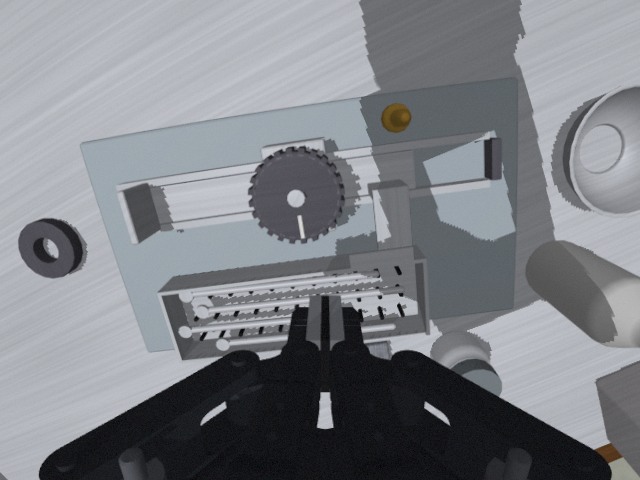

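The wrist view shows the nut at about (297,195), with its pale line at (300,226) pointing to the basket and the fingertips at (326,300). The arm stopped 2–3 cm short, so I'll measure the nut here and work out the orbit from that.

```bash
cat >>h.py <<'E'
def nutlook(name='wrist',c0=(.5097,.042),f=None):
    """nut centre from dark rim, line bearing (world)"""
    s=r.sense(); im=optics.get_image(name); c,E=cam(name,s)
    if f: cv2.imwrite(f,im[:,:,::-1])
    p=proj(c,E,[c0[0],c0[1],.076])[0]; q=proj(c,E,[[c0[0]+.04,c0[1],.076],[c0[0],c0[1]+.04,.076]]); w=int(max(abs(q-p).max(),10))
    x0,y0=(p-w).astype(int).clip(0); x1,y1=(p+w).astype(int)
    k=dark(im,(x0,y0,x1,y1),95); (u,v),R=cv2.fitEllipse(cv2.convexHull(k))[0],0
    C=plane(c,E,[(u,v)],.076)[0]
    # pale pixels 13..27 mm from the axis
    yy,xx=np.mgrid[y0:y1,x0:x1]; W=plane(c,E,np.c_[xx.ravel(),yy.ravel()],.076)[:,:2]-np.array(c0)
    d=np.hypot(*W.T); g=im[y0:y1,x0:x1].min(2).ravel().astype(float); m=(d>.0165)&(d<.0265)
    t=np.arctan2(W[:,1],W[:,0]); sel=m&(g>120)
    z=np.exp(1j*t[sel]); return s,C,(cv2.boundingRect(k)),(np.angle(z.mean()) if sel.any() else None),sel.sum(),abs(z.mean()) if sel.any() else 0
E
python3 - <<'E'
from h import *
s,C,b,a,n,q=nutlook(); print(s['position'],C,b,'bearing',a,n,q)
s,C,b,a,n,q=nutlook('top'); print(C,b,a,n,q)
E
```

```text
[0.54658513 0.04545238 0.16744406] [0.5059942  0.04329299 0.076     ] (247, 151, 96, 92) bearing -0.3769456037153617 65 0.9989878617188137
[0.53720809 0.04294189 0.076     ] (301, 250, 44, 39) None 0 0
```

>>> step_arm(motion="0.09 -0.18 0 0 0 0 0;0.09 -0.18 0 0 0 0 0;0.09 -0.18 0 0 0 0 0;0 0 -0.5 0 0 0 0;0 0 -0.5 0 0 0 0;0 0 -0.5 0 0 0 0;0 0 -0.5 0 0 0 0;0 0 -0.05 0 0 0 0")

```text
clock: 2.65
position: [0.5571, 0.0201, 0.0631]
orientation: [-3.139, -0.005, 2.7]
ft_force: [-0.2, -0.2, -0.3]
gripper_width: 0.0
gripper_force: 0.0
```

>>> step_arm(motion="0 0 0 0 0 0 0;-0.03 0.014 0 0 0 0 0;-0.03 0.014 0 0 0 0 0;-0.03 0.014 0 0 0 0 0;0 0 0 0 0 0 0;0 0 0 0 0 0 0;0 0 0 0 0 0 0;0 0 0 0 0 0 0")

```text
clock: 3.45
position: [0.5549, 0.0224, 0.0659]
orientation: [3.142, 0.0, 2.7]
ft_force: [0.8, 0.4, 0.3]
gripper_width: -0.001
gripper_force: 0.0
```

>>> step_arm(motion="-0.027 0.012 -0.04 0 0 0 0;-0.027 0.012 -0.04 0 0 0 0;-0.027 0.012 0 0 0 0 0;-0.027 0.012 0 0 0 0 0;0 0 0 0 0 0 0;0 0 0 0 0 0 0;0 0 0 0 0 0 0;0 0 0 0 0 0 0")

```text
clock: 4.25
position: [0.5496, 0.0248, 0.0619]
orientation: [3.142, 0.0, 2.7]
ft_force: [0.1, 0.3, 0.8]
gripper_width: -0.002
gripper_force: 0.0
```

>>> step_arm(motion="-0.02 0.009 0 0 0 0 0;-0.02 0.009 0 0 0 0 0;0 0 0 0 0 0 0;0 0 0 0 0 0 0;0 0 0 0 0 0 0;0 0 0 0 0 0 0;0 0 0 0 0 0 0;0 0 0 0 0 0 0")

```text
clock: 5.05
position: [0.5489, 0.0252, 0.062]
orientation: [3.141, 0.003, 2.7]
ft_force: [4.3, -3.4, -2.5]
gripper_width: 0.002
gripper_force: 2.6
```

Contact came at about 43 mm from the axis, which agrees with the top-view centre. The arm's stiffness is about 4–5 N/mm. I'll compute the orbit rows.

```bash
cat >orb.py <<'E'
import sys,numpy as np
# orb.py x y phi0deg n rho [step deg] [cx cy]: rows from commanded (x,y)
x,y,p0,n,rho=map(float,sys.argv[1:6]); st=float(sys.argv[6]) if len(sys.argv)>6 else 8
C=np.array(list(map(float,sys.argv[7:9])) if len(sys.argv)>8 else [.5095,.0428])
p=np.array([x,y])
for k in range(1,int(n)+1):
    a=np.radians(p0+st*k); d=((C+rho*np.array([np.cos(a),np.sin(a)])-p)/.05).round(2); p=p+d*.05
    print('%g %g 0 0 0 %g 0'%(*d,st/8),end=';' if k%8 else '\n   at %.4f %.4f\n'%tuple(p))
print('end',p.round(4),p0+st*n)
E
python3 orb.py .5477 .0257 -25 8 .0405
```

```text
0.01 0.11 0 0 0 1 0;0.03 0.11 0 0 0 1 0;0.01 0.11 0 0 0 1 0;-0.01 0.11 0 0 0 1 0;-0.02 0.11 0 0 0 1 0;-0.04 0.11 0 0 0 1 0;-0.05 0.1 0 0 0 1 0;-0.06 0.09 0 0 0 1 0
   at 0.5412 0.0682
end [0.5412 0.0682] 39.0
```

>>> step_arm(motion="0.01 0.11 0 0 0 1 0;0.03 0.11 0 0 0 1 0;0.01 0.11 0 0 0 1 0;-0.01 0.11 0 0 0 1 0;-0.02 0.11 0 0 0 1 0;-0.04 0.11 0 0 0 1 0;-0.05 0.1 0 0 0 1 0;-0.06 0.09 0 0 0 1 0")

```text
clock: 5.85
position: [0.5418, 0.0689, 0.0622]
orientation: [-3.141, 0.002, -2.461]
ft_force: [2.7, 0.8, 0.3]
gripper_width: -0.004
gripper_force: 1.0
```

```bash
python3 - <<'E'
from h import *
s,C,b,a,n,q=nutlook(c0=(.5095,.0428),f='pics/w2.png'); print(s['position'],s['orientation'],C,b,'bearing',a,n,q,s['ft_force'],s['qpos'])
E
```

```text
[0.5418273  0.06885718 0.06218246] [-3.14120809e+00  1.81144035e-03 -2.46094973e+00] [0.51616238 0.04893581 0.076     ] (251, 236, 152, 63) bearing 0.6547579617581025 160 0.9967789808327452 [2.67894017 0.82252499 0.33712537] [ 4.85473341e-02  4.49562182e-01  1.77890573e+00  9.61562091e-04
  9.11436296e-01 -2.20347999e+00]
```

View pics/w2.png

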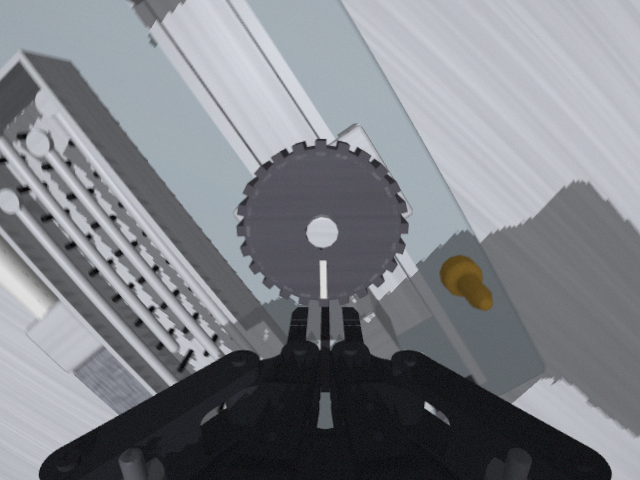

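The wrist view shows the nut's rim centred near (322,222). The pale line at (323,280) has turned with the finger and now points straight at the tips, about 57° of turn. I'll finish this stroke, back off and rewind the wrist.

>>> step_arm(motion="-0.1 0.07 0 0 0 1 0;-0.08 0.07 0 0 0 1 0;0.2 0.29 0 0 0 0 0;0.2 0.29 0 0 0 0 0;-0.06 -0.01 0 0 0 -1 0;-0.06 -0.01 0 0 0 -1 0;-0.06 -0.01 0 0 0 -1 0;-0.06 -0.01 0 0 0 -1 0")

```text
clock: 6.7
position: [0.5403, 0.1033, 0.0615]
orientation: [3.141, -0.001, -2.755]
ft_force: [0.2, -0.6, -0.6]
gripper_width: -0.001
gripper_force: 0.0
```

>>> step_arm(motion="-0.06 -0.01 0 0 0 -1 0;-0.06 -0.01 0 0 0 -1 0;-0.06 -0.01 0 0 0 -1 0;-0.06 -0.01 0 0 0 -1 0;-0.06 -0.01 0 0 0 -1 0;-0.06 -0.01 0 0 0 -1 0;-0.06 -0.01 0 0 0 -1 0;-0.06 -0.01 0 0 0 -1 0")

```text
clock: 7.5
position: [0.5163, 0.0992, 0.0616]
orientation: [-3.141, -0.001, 2.411]
ft_force: [-0.4, 0.3, 0.5]
gripper_width: 0.001
gripper_force: 0.0
```

>>> step_arm(motion="-0.06 -0.01 0 0 0 -1 0;-0.06 -0.01 0 0 0 -1 0;-0.06 -0.01 0 0 0 -1 0;-0.06 -0.01 0 0 0 -1 0;-0.06 -0.01 0 0 0 -1 0;-0.06 -0.01 0 0 0 -1 0;-0.06 -0.01 0 0 0 -1 0;-0.06 -0.01 0 0 0 -1 0")

```text
clock: 8.3
position: [0.4924, 0.0952, 0.0616]
orientation: [-3.141, 0.0, 1.294]
ft_force: [-1.0, -0.0, 0.2]
gripper_width: -0.005
gripper_force: 0.0
```

>>> step_arm(motion="-0.06 -0.01 0 0 0 -1 0;-0.06 -0.01 0 0 0 -1 0;-0.06 -0.01 0 0 0 -1 0;-0.06 -0.01 0 0 0 -1 0;-0.06 -0.01 0 0 0 -1 0;-0.06 -0.01 0 0 0 -1 0;-0.06 -0.01 0 0 0 -1 0;-0.06 -0.01 0 0 0 -1 0")

```text
clock: 9.1
position: [0.4684, 0.0911, 0.0617]
orientation: [-3.141, 0.001, 0.177]
ft_force: [-0.3, 0.7, -0.3]
gripper_width: 0.005
gripper_force: 0.0
```

>>> step_arm(motion="-0.06 -0.01 0 0 0 -1 0;-0.06 -0.01 0 0 0 -1 0;-0.06 -0.01 0 0 0 -1 0;-0.06 -0.01 0 0 0 -1 0;-0.06 -0.01 0 0 0 -1 0;-0.06 -0.01 0 0 0 -1 0;0 0 0 0 0 0 0;0 0 0 0 0 0 0")

```text
clock: 9.9
position: [0.4505, 0.0878, 0.0617]
orientation: [3.142, 0.0, -0.649]
ft_force: [-0.4, 0.2, -0.1]
gripper_width: -0.005
gripper_force: 0.0
```

```bash
python3 - <<'E'
from h import *
s,C,b,a,n,q=nutlook(c0=(.5095,.0428),f='pics/w3.png'); print(s['clock'],s['position'],s['orientation'],C,b,'bearing',a,n,q,s['ft_force'],s['qpos'])
E
```

```text
9.9 [0.45050799 0.08780474 0.06174314] [ 3.14158621e+00  2.02679321e-04 -6.49400925e-01] [0.50909137 0.04907978 0.076     ] (239, 68, 156, 162) bearing 0.9229871185006007 211 0.9993237923751308 [-0.44075126  0.17205631 -0.05467276] [1.00308113e-01 3.59650420e-01 1.96341839e+00 1.82669903e-04
 8.18676586e-01 2.32038056e+00]
```

```bash
python3 - <<'E'
from h import *
im=cv2.imread('pics/w3.png'); s=r.sense(); c,E=cam('wrist',s)
m=np.zeros(im.shape[:2],np.uint8); m[120:185,285:350]=(im[120:185,285:350].min(2)>130)*255
n,l,st,ce=cv2.connectedComponentsWithStats(m)
print([(st[i],ce[i],plane(c,E,[ce[i]],.080)[0]) for i in range(1,n) if st[i,4]>40])
print(plane(c,E,[(317,149)],.072),proj(c,E,[.5095,.0428,.08]))
E
python3 orb.py .4505 .0878 135 34 .0395
```

```text
[(array([314, 124,  34,  35, 947], dtype=int32), array([330.34635692, 140.82365364]), array([0.50868623, 0.04052663, 0.08      ])), (array([285, 138,  11,   8,  84], dtype=int32), array([290.08333333, 141.66666667]), array([0.51654273, 0.05127794, 0.08      ]))]
[[0.50897135 0.04607917 0.072     ]] [[323.37893252 143.0827782 ]]
0.55 -0.42 0 0 0 1 0;-0.06 -0.1 0 0 0 1 0;-0.05 -0.1 0 0 0 1 0;-0.03 -0.1 0 0 0 1 0;-0.02 -0.11 0 0 0 1 0;0 -0.11 0 0 0 1 0;0.01 -0.11 0 0 0 1 0;0.03 -0.11 0 0 0 1 0
   at 0.4720 0.0298
0.05 -0.1 0 0 0 1 0;0.05 -0.09 0 0 0 1 0;0.07 -0.09 0 0 0 1 0;0.08 -0.07 0 0 0 1 0;0.09 -0.07 0 0 0 1 0;0.1 -0.05 0 0 0 1 0;0.11 -0.03 0 0 0 1 0;0.1 -0.02 0 0 0 1 0
   at 0.5045 0.0038
0.11 -0.01 0 0 0 1 0;0.11 0.01 0 0 0 1 0;0.11 0.02 0 0 0 1 0;0.1 0.04 0 0 0 1 0;0.1 0.06 0 0 0 1 0;0.09 0.06 0 0 0 1 0;0.08 0.08 0 0 0 1 0;0.06 0.09 0 0 0 1 0
   at 0.5425 0.0213
0.06 0.1 0 0 0 1 0;0.04 0.1 0 0 0 1 0;0.02 0.11 0 0 0 1 0;0.01 0.11 0 0 0 1 0;-0.01 0.11 0 0 0 1 0;-0.02 0.1 0 0 0 1 0;-0.03 0.11 0 0 0 1 0;-0.05 0.1 0 0 0 1 0
   at 0.5435 0.0633
-0.07 0.09 0 0 0 1 0;-0.07 0.08 0 0 0 1 0;end [0.5365 0.0718] 407.0
```

View pics/w3.png

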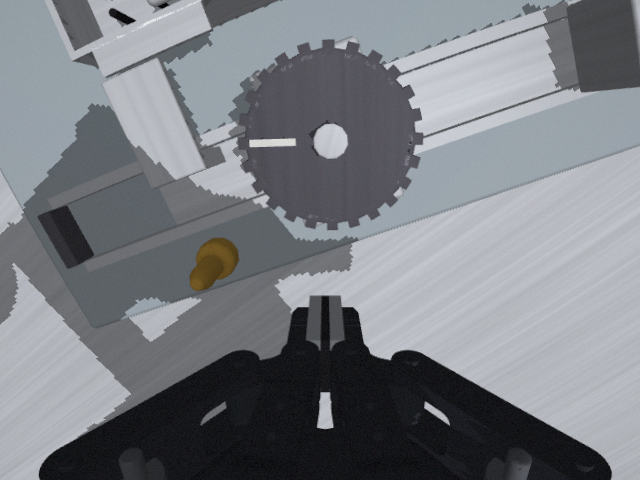

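The spindle is at (330,141) and the line at (250–296,142). The spindle puts the axis at (0.5087, 0.0405), and both contact distances then come out at 43.0–43.6 mm, so I'll adopt that with a command radius of 41 mm.

```bash
sed -i 's/\.5095,\.0428\]/.5087,.0405]/; ' orb.py; sed -i 's/c0=(.5097,.042)/c0=(.5087,.0405)/' h.py
python3 - <<'E'
from h import *
c,E=cam('wrist',r.sense()); v=plane(c,E,[(296,142),(250,143)],.076); print(v, [np.arctan2(*(p-[.5087,.0405,0])[1::-1]) for p in v], np.arctan2(*(v[1]-v[0])[1::-1]))
E
python3 -c "
import numpy as np
a=np.radians(143);print((np.array([.5087,.0405])+.041*np.array([np.cos(a),np.sin(a)])-[.4505,.0878])/.05)"
python3 orb.py .476 .0652 143 34 .041
```

```text
[[0.51531959 0.05013943 0.076     ]
 [0.52467356 0.06285855 0.076     ]] [np.float64(0.9690387368648096), np.float64(0.9504530052623934)] 0.936688059250847
[ 0.50911888 -0.45251168]
-0.06 -0.1 0 0 0 1 0;-0.05 -0.1 0 0 0 1 0;-0.03 -0.11 0 0 0 1 0;-0.02 -0.11 0 0 0 1 0;-0 -0.12 0 0 0 1 0;0.01 -0.11 0 0 0 1 0;0.03 -0.11 0 0 0 1 0;0.04 -0.11 0 0 0 1 0
   at 0.4720 0.0217
0.06 -0.09 0 0 0 1 0;0.07 -0.09 0 0 0 1 0;0.09 -0.08 0 0 0 1 0;0.09 -0.07 0 0 0 1 0;0.1 -0.05 0 0 0 1 0;0.11 -0.04 0 0 0 1 0;0.11 -0.02 0 0 0 1 0;0.12 -0 0 0 0 1 0
   at 0.5095 -0.0003
0.11 0.01 0 0 0 1 0;0.11 0.02 0 0 0 1 0;0.11 0.04 0 0 0 1 0;0.1 0.06 0 0 0 1 0;0.09 0.07 0 0 0 1 0;0.08 0.08 0 0 0 1 0;0.07 0.09 0 0 0 1 0;0.06 0.1 0 0 0 1 0
   at 0.5460 0.0232
0.04 0.11 0 0 0 1 0;0.02 0.11 0 0 0 1 0;0.01 0.11 0 0 0 1 0;-0 0.12 0 0 0 1 0;-0.02 0.11 0 0 0 1 0;-0.04 0.11 0 0 0 1 0;-0.05 0.1 0 0 0 1 0;-0.07 0.09 0 0 0 1 0
   at 0.5405 0.0662
-0.08 0.09 0 0 0 1 0;-0.09 0.07 0 0 0 1 0;end [0.532  0.0742] 415.0
```

>>> step_arm(motion="0.2 -0.18 0 0 0 0 0;0.2 -0.18 0 0 0 0 0;0.05 -0.04 0 0 0 0 0;0.06 -0.05 0 0 0 0 0;0 0 0 0 0 0 0;0 0 0 0 0 0 0;0 0 0 0 0 0 0;0 0 0 0 0 0 0")

```text
clock: 10.75
position: [0.4735, 0.065, 0.0615]
orientation: [3.14, 0.004, -0.652]
ft_force: [-3.2, 3.0, 2.1]
gripper_width: 0.0
gripper_force: 2.6
```

>>> step_arm(motion="-0.06 -0.1 0 0 0 1 0;-0.05 -0.1 0 0 0 1 0;-0.03 -0.11 0 0 0 1 0;-0.02 -0.11 0 0 0 1 0;0 -0.12 0 0 0 1 0;0.01 -0.11 0 0 0 1 0;0.03 -0.11 0 0 0 1 0;0.04 -0.11 0 0 0 1 0")

```text
clock: 11.55
position: [0.4712, 0.0205, 0.0617]
orientation: [-3.141, 0.001, 0.471]
ft_force: [0.7, 0.0, -0.1]
gripper_width: -0.004
gripper_force: 0.0
```

```bash
python3 - <<'E'
from h import *
s,C,b,a,n,q=nutlook(); print(s['clock'],s['position'],s['orientation'],'bearing',a,n,q,'turn',a+.303,s['ft_force'])
E
```

```text
11.55 [0.47122697 0.02051061 0.06165135] [-3.14143802e+00  7.73212994e-04  4.71284107e-01] bearing 1.4114616736838732 180 0.999499595866874 turn 1.7144616736838731 [ 0.74083412  0.04269073 -0.12778795]
```

Contact was lost partway: the nut is at only 98° and the force is near zero. The contact points fit an axis nearer (0.5097, 0.0415), so I'll press deeper at 39.5 mm.

```bash
sed -i 's/\.5087,\.0405\]/.5097,.0415]/; ' orb.py; sed -i 's/c0=(.5087,.0405)/c0=(.5097,.0415)/' h.py
python3 orb.py .472 .0217 207 26 .0395
```

```text
0.11 -0.06 0 0 0 1 0;0.07 -0.08 0 0 0 1 0;0.08 -0.08 0 0 0 1 0;0.09 -0.06 0 0 0 1 0;0.1 -0.05 0 0 0 1 0;0.1 -0.04 0 0 0 1 0;0.11 -0.02 0 0 0 1 0;0.11 -0 0 0 0 1 0
   at 0.5105 0.0022
0.11 0.01 0 0 0 1 0;0.1 0.02 0 0 0 1 0;0.11 0.04 0 0 0 1 0;0.09 0.05 0 0 0 1 0;0.09 0.07 0 0 0 1 0;0.08 0.08 0 0 0 1 0;0.07 0.09 0 0 0 1 0;0.05 0.09 0 0 0 1 0
   at 0.5455 0.0247
0.04 0.11 0 0 0 1 0;0.02 0.1 0 0 0 1 0;0.01 0.11 0 0 0 1 0;-0 0.11 0 0 0 1 0;-0.02 0.11 0 0 0 1 0;-0.04 0.1 0 0 0 1 0;-0.05 0.1 0 0 0 1 0;-0.06 0.09 0 0 0 1 0
   at 0.5405 0.0662
-0.08 0.08 0 0 0 1 0;-0.08 0.07 0 0 0 1 0;end [0.5325 0.0737] 415.0
```

>>> step_arm(motion="0.11 -0.06 0 0 0 1 0;0.07 -0.08 0 0 0 1 0;0.08 -0.08 0 0 0 1 0;0.09 -0.06 0 0 0 1 0;0.1 -0.05 0 0 0 1 0;0.1 -0.04 0 0 0 1 0;0.11 -0.02 0 0 0 1 0;0.11 0 0 0 0 1 0")

```text
clock: 12.4
position: [0.5091, -0.0016, 0.0615]
orientation: [-3.139, 0.005, 1.587]
ft_force: [-1.5, -10.9, -1.1]
gripper_width: -0.004
gripper_force: 5.5
```

```bash
python3 - <<'E'
from h import *
s,C,b,a,n,q=nutlook(); print(s['clock'],s['position'],s['orientation'],'bearing',a,n,q,'turn',np.degrees(a+.303),s['ft_force'])
E
```

```text
12.4 [ 0.50908529 -0.00163943  0.06150971] [-3.13926965  0.00505374  1.5873771 ] bearing 2.4887895898338375 182 0.9994662554094602 turn 159.95776078603808 [ -1.48834625 -10.91732719  -1.07904879]
```

It now tracks without slip: 62° of nut turn for 64° of finger, at 11 N.

>>> step_arm(motion="0.11 0.01 0 0 0 1 0;0.1 0.02 0 0 0 1 0;0.11 0.04 0 0 0 1 0;0.09 0.05 0 0 0 1 0;0.09 0.07 0 0 0 1 0;0.08 0.08 0 0 0 1 0;0.07 0.09 0 0 0 1 0;0.05 0.09 0 0 0 1 0")

```text
clock: 13.25
position: [0.5478, 0.0227, 0.0619]
orientation: [-3.142, 0.005, 2.703]
ft_force: [3.7, -4.0, -3.1]
gripper_width: 0.001
gripper_force: 2.3
```

>>> step_arm(motion="0.04 0.11 0 0 0 1 0;0.02 0.1 0 0 0 1 0;0.01 0.11 0 0 0 1 0;0 0.11 0 0 0 1 0;-0.02 0.11 0 0 0 1 0;-0.04 0.1 0 0 0 1 0;-0.05 0.1 0 0 0 1 0;-0.06 0.09 0 0 0 1 0")

```text
clock: 14.05
position: [0.5441, 0.066, 0.0624]
orientation: [-3.137, 0.006, -2.464]
ft_force: [5.2, 1.1, -4.2]
gripper_width: -0.002
gripper_force: 2.5
```

```bash
python3 - <<'E'
from h import *
s,C,b,a,n,q=nutlook(); print(s['clock'],s['position'],s['orientation'],'bearing',a,n,q,'turn',np.degrees(a+.303),s['ft_force'])
E
python3 - <<'E'
import numpy as np
# after 2 more rows and 35 mm retreat, 34 rewind rows to 143 deg at 70 mm
C=np.array([.5097,.0415]);u=lambda d:np.array([np.cos(np.radians(d)),np.sin(np.radians(d))])
p=np.array([.5325,.0737]);print('retreat/2',.035*u(55)/.1); q=p+.035*u(55); g=C+.07*u(143); print('per row',(g-q)/34/.05, g,q)
E
```

```text
14.05 [0.54405109 0.0659875  0.06236559] [-3.13749962  0.00612822 -2.4639409 ] bearing -1.7423078671574783 218 0.9992259091662304 turn -82.46626620809967 [ 5.23657955  1.13851504 -4.24765943]
retreat/2 [0.20075175 0.28670322]
per row [-0.05810568 -0.01102545] [0.45379551 0.08362705] [0.55257518 0.10237032]
```

Nut is at 277°. Finish this stroke and rewind.

>>> step_arm(motion="-0.08 0.08 0 0 0 1 0;-0.08 0.07 0 0 0 1 0;0.2 0.29 0 0 0 0 0;0.2 0.29 0 0 0 0 0;-0.06 -0.01 0 0 0 -1 0;-0.06 -0.01 0 0 0 -1 0;-0.06 -0.01 0 0 0 -1 0;-0.06 -0.01 0 0 0 -1 0")

```text
clock: 14.9
position: [0.5409, 0.1011, 0.0617]
orientation: [-3.141, 0.0, -2.754]
ft_force: [0.3, 0.3, -0.6]
gripper_width: -0.0
gripper_force: 0.0
```

>>> step_arm(motion="-0.06 -0.01 0 0 0 -1 0;-0.06 -0.01 0 0 0 -1 0;-0.06 -0.01 0 0 0 -1 0;-0.06 -0.01 0 0 0 -1 0;-0.06 -0.01 0 0 0 -1 0;-0.06 -0.01 0 0 0 -1 0;-0.06 -0.01 0 0 0 -1 0;-0.06 -0.01 0 0 0 -1 0")

```text
clock: 15.7
position: [0.5169, 0.097, 0.0617]
orientation: [3.141, 0.0, 2.412]
ft_force: [-0.1, -0.1, 0.6]
gripper_width: 0.002
gripper_force: 0.0
```

>>> step_arm(motion="-0.06 -0.01 0 0 0 -1 0;-0.06 -0.01 0 0 0 -1 0;-0.06 -0.01 0 0 0 -1 0;-0.06 -0.01 0 0 0 -1 0;-0.06 -0.01 0 0 0 -1 0;-0.06 -0.01 0 0 0 -1 0;-0.06 -0.01 0 0 0 -1 0;-0.06 -0.01 0 0 0 -1 0")

```text
clock: 16.5
position: [0.493, 0.0929, 0.0618]
orientation: [3.141, -0.0, 1.294]
ft_force: [0.4, -0.3, -0.7]
gripper_width: -0.0
gripper_force: 0.0
```

>>> step_arm(motion="-0.06 -0.01 0 0 0 -1 0;-0.06 -0.01 0 0 0 -1 0;-0.06 -0.01 0 0 0 -1 0;-0.06 -0.01 0 0 0 -1 0;-0.06 -0.01 0 0 0 -1 0;-0.06 -0.01 0 0 0 -1 0;-0.06 -0.01 0 0 0 -1 0;-0.06 -0.01 0 0 0 -1 0")

```text
clock: 17.3
position: [0.469, 0.0889, 0.0618]
orientation: [3.141, -0.0, 0.178]
ft_force: [0.9, 1.6, 0.5]
gripper_width: 0.003
gripper_force: 0.0
```

>>> step_arm(motion="-0.06 -0.01 0 0 0 -1 0;-0.06 -0.01 0 0 0 -1 0;-0.06 -0.01 0 0 0 -1 0;-0.06 -0.01 0 0 0 -1 0;-0.06 -0.01 0 0 0 -1 0;-0.06 -0.01 0 0 0 -1 0;0 0 0 0 0 0 0;0 0 0 0 0 0 0")

```text
clock: 18.1
position: [0.4508, 0.0857, 0.0618]
orientation: [-3.141, -0.0, -0.649]
ft_force: [0.4, 0.1, 0.1]
gripper_width: -0.002
gripper_force: 0.0
```

```bash
python3 - <<'E'
from h import *
s,C,b,a,n,q=nutlook(f='pics/w4.png'); print(s['clock'],s['position'],s['orientation'],'bearing',a,n,q,'turn',np.degrees(a+.303),s['ft_force'])
p=s['position']; g=np.array([.5097,.0415])+.0395*np.array([np.cos(2.496),np.sin(2.496)]); print((g-p[:2])/.05)
E
python3 orb.py .4781 .0653 143 34 .0395
```

```text
18.1 [0.45081937 0.08567036 0.06181963] [-3.14127502e+00 -3.94493162e-04 -6.49269348e-01] bearing -1.462474682803638 261 0.9992387513118841 turn -66.43300577691831 [0.42967132 0.1298671  0.14162052]
[ 0.5466053  -0.40808644]
-0.06 -0.09 0 0 0 1 0;-0.05 -0.1 0 0 0 1 0;-0.03 -0.11 0 0 0 1 0;-0.01 -0.11 0 0 0 1 0;-0.01 -0.11 0 0 0 1 0;0.02 -0.11 0 0 0 1 0;0.03 -0.1 0 0 0 1 0;0.04 -0.1 0 0 0 1 0
   at 0.4746 0.0238
0.05 -0.1 0 0 0 1 0;0.07 -0.08 0 0 0 1 0;0.08 -0.08 0 0 0 1 0;0.1 -0.06 0 0 0 1 0;0.09 -0.05 0 0 0 1 0;0.11 -0.04 0 0 0 1 0;0.11 -0.02 0 0 0 1 0;0.11 -0.01 0 0 0 1 0
   at 0.5106 0.0018
0.11 0.01 0 0 0 1 0;0.1 0.03 0 0 0 1 0;0.11 0.04 0 0 0 1 0;0.09 0.05 0 0 0 1 0;0.09 0.07 0 0 0 1 0;0.08 0.08 0 0 0 1 0;0.06 0.08 0 0 0 1 0;0.06 0.1 0 0 0 1 0
   at 0.5456 0.0248
0.04 0.1 0 0 0 1 0;0.02 0.11 0 0 0 1 0;0.01 0.11 0 0 0 1 0;-0 0.11 0 0 0 1 0;-0.02 0.11 0 0 0 1 0;-0.04 0.1 0 0 0 1 0;-0.05 0.1 0 0 0 1 0;-0.06 0.09 0 0 0 1 0
   at 0.5406 0.0663
-0.08 0.08 0 0 0 1 0;-0.08 0.07 0 0 0 1 0;end [0.5326 0.0738] 415.0
```

>>> step_arm(motion="0.2 -0.15 0 0 0 0 0;0.2 -0.15 0 0 0 0 0;0.08 -0.06 0 0 0 0 0;0.07 -0.05 0 0 0 0 0;0 0 0 0 0 0 0;0 0 0 0 0 0 0;-0.06 -0.09 0 0 0 1 0;-0.05 -0.1 0 0 0 1 0")

```text
clock: 18.95
position: [0.4689, 0.0558, 0.0614]
orientation: [3.141, 0.006, -0.367]
ft_force: [-5.4, 3.8, 3.5]
gripper_width: 0.003
gripper_force: 3.1
```

>>> step_arm(motion="-0.03 -0.11 0 0 0 1 0;-0.01 -0.11 0 0 0 1 0;-0.01 -0.11 0 0 0 1 0;0.02 -0.11 0 0 0 1 0;0.03 -0.1 0 0 0 1 0;0.04 -0.1 0 0 0 1 0;0.05 -0.1 0 0 0 1 0;0.07 -0.08 0 0 0 1 0")

```text
clock: 19.75
position: [0.4766, 0.013, 0.0612]
orientation: [-3.137, 0.006, 0.751]
ft_force: [-5.8, -2.3, 3.7]
gripper_width: 0.002
gripper_force: 3.1
```

```bash
python3 - <<'E'
from h import *
s,C,b,a,n,q=nutlook(); print(s['clock'],s['position'],s['orientation'],'bearing',a,n,q,'turn',np.degrees(a+.303),s['ft_force'])
E
```

```text
19.75 [0.47659304 0.01303066 0.06118935] [-3.13727124  0.00568704  0.75083318] bearing -0.08569514340358729 186 0.9994590319091035 turn 12.450651150670033 [-5.84127521 -2.29892073  3.65847645]
```

>>> step_arm(motion="0.08 -0.08 0 0 0 1 0;0.1 -0.06 0 0 0 1 0;0.09 -0.05 0 0 0 1 0;0.11 -0.04 0 0 0 1 0;0.11 -0.02 0 0 0 1 0;0.11 -0.01 0 0 0 1 0;0.11 0.01 0 0 0 1 0;0.1 0.03 0 0 0 1 0")

```text
clock: 20.6
position: [0.521, -0.0001, 0.0613]
orientation: [-3.14, 0.004, 1.869]
ft_force: [0.8, -9.7, -4.9]
gripper_width: -0.001
gripper_force: 4.3
```

>>> step_arm(motion="0.11 0.04 0 0 0 1 0;0.09 0.05 0 0 0 1 0;0.09 0.07 0 0 0 1 0;0.08 0.08 0 0 0 1 0;0.06 0.08 0 0 0 1 0;0.06 0.1 0 0 0 1 0;0.04 0.1 0 0 0 1 0;0.02 0.11 0 0 0 1 0")

```text
clock: 21.4
position: [0.5513, 0.0332, 0.0621]
orientation: [-3.141, 0.005, 2.985]
ft_force: [2.7, -2.7, -3.0]
gripper_width: -0.0
gripper_force: 2.1
```

>>> step_arm(motion="0.01 0.11 0 0 0 1 0;0 0.11 0 0 0 1 0;-0.02 0.11 0 0 0 1 0;-0.04 0.1 0 0 0 1 0;-0.05 0.1 0 0 0 1 0;-0.06 0.09 0 0 0 1 0;-0.08 0.08 0 0 0 1 0;-0.08 0.07 0 0 0 1 0")

```text
clock: 22.2
position: [0.5367, 0.0739, 0.0624]
orientation: [-3.136, 0.006, -2.183]
ft_force: [5.2, 4.4, -4.1]
gripper_width: 0.003
gripper_force: 3.2
```

```bash
python3 - <<'E'
from h import *
s,C,b,a,n,q=nutlook(); print(s['clock'],s['position'],s['orientation'],'bearing',a,n,q,'turn',np.degrees(a+.303),s['ft_force'])
E
```

```text
22.2 [0.53669567 0.07387107 0.06243876] [-3.13624138  0.00627985 -2.18271227] bearing -3.0586981205884776 220 0.999196763368064 turn -157.88987192185274 [ 5.17730265  4.36660875 -4.06994485]
```

Nut is at 562°, so about 158° remains. One more rewind by the same path.

>>> step_arm(motion="0.2 0.29 0 0 0 0 0;0.2 0.29 0 0 0 0 0;-0.06 -0.01 0 0 0 -1 0;-0.06 -0.01 0 0 0 -1 0;-0.06 -0.01 0 0 0 -1 0;-0.06 -0.01 0 0 0 -1 0;-0.06 -0.01 0 0 0 -1 0;-0.06 -0.01 0 0 0 -1 0")

```text
clock: 23.05
position: [0.5348, 0.0999, 0.0616]
orientation: [-3.141, -0.0, -3.031]
ft_force: [-0.7, -0.0, 0.4]
gripper_width: 0.004
gripper_force: 0.0
```

>>> step_arm(motion="-0.06 -0.01 0 0 0 -1 0;-0.06 -0.01 0 0 0 -1 0;-0.06 -0.01 0 0 0 -1 0;-0.06 -0.01 0 0 0 -1 0;-0.06 -0.01 0 0 0 -1 0;-0.06 -0.01 0 0 0 -1 0;-0.06 -0.01 0 0 0 -1 0;-0.06 -0.01 0 0 0 -1 0")

```text
clock: 23.85
position: [0.5108, 0.0958, 0.0617]
orientation: [-3.141, 0.0, 2.135]
ft_force: [-0.1, 0.1, -0.5]
gripper_width: 0.003
gripper_force: 0.0
```

>>> step_arm(motion="-0.06 -0.01 0 0 0 -1 0;-0.06 -0.01 0 0 0 -1 0;-0.06 -0.01 0 0 0 -1 0;-0.06 -0.01 0 0 0 -1 0;-0.06 -0.01 0 0 0 -1 0;-0.06 -0.01 0 0 0 -1 0;-0.06 -0.01 0 0 0 -1 0;-0.06 -0.01 0 0 0 -1 0")

```text
clock: 24.65
position: [0.4869, 0.0918, 0.0617]
orientation: [3.142, 0.0, 1.018]
ft_force: [0.8, -0.3, 0.5]
gripper_width: 0.003
gripper_force: 0.0
```

>>> step_arm(motion="-0.06 -0.01 0 0 0 -1 0;-0.06 -0.01 0 0 0 -1 0;-0.06 -0.01 0 0 0 -1 0;-0.06 -0.01 0 0 0 -1 0;-0.06 -0.01 0 0 0 -1 0;-0.06 -0.01 0 0 0 -1 0;-0.06 -0.01 0 0 0 -1 0;-0.06 -0.01 0 0 0 -1 0")

```text
clock: 25.45
position: [0.4629, 0.0878, 0.0618]
orientation: [3.142, -0.0, -0.099]
ft_force: [0.0, 0.5, -0.1]
gripper_width: -0.001
gripper_force: 0.0
```

>>> step_arm(motion="-0.06 -0.01 0 0 0 -1 0;-0.06 -0.01 0 0 0 -1 0;-0.06 -0.01 0 0 0 -1 0;-0.06 -0.01 0 0 0 -1 0;0 0 0 0 0 0 0;0 0 0 0 0 0 0;0 0 0 0 0 0 0;0 0 0 0 0 0 0")

```text
clock: 26.25
position: [0.4504, 0.0853, 0.0618]
orientation: [-3.142, -0.0, -0.65]
ft_force: [-0.1, 0.0, -0.1]
gripper_width: 0.006
gripper_force: 0.0
```

```bash
python3 - <<'E'
from h import *
s,C,b,a,n,q=nutlook(f='pics/w5.png'); print(s['clock'],s['position'],s['orientation'],'bearing',a,n,q,'turn',np.degrees(a+.303),s['ft_force'])
E
```

```text
26.25 [0.45035912 0.08531557 0.06178554] [-3.14150202e+00 -1.41676776e-04 -6.49875218e-01] bearing -3.0320447493582994 216 0.9992678733558168 turn -156.36274624056813 [-0.13482598  0.00977951 -0.09591716]
```

View pics/w5.png

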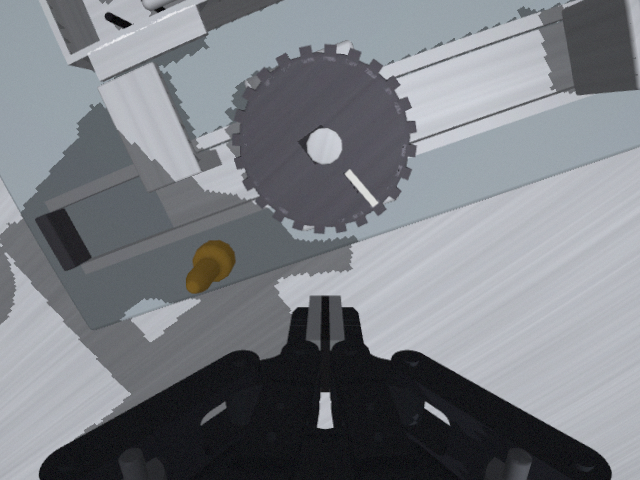

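The line at (346,171)–(376,206) puts the nut at about 564°. The adapter at (213,262) and everything else is unmoved. Rolling 18 of the roughly 20 rows left.

>>> step_arm(motion="0.2 -0.15 0 0 0 0 0;0.2 -0.15 0 0 0 0 0;0.08 -0.06 0 0 0 0 0;0.07 -0.05 0 0 0 0 0;0 0 0 0 0 0 0;0 0 0 0 0 0 0;-0.06 -0.09 0 0 0 1 0;-0.05 -0.1 0 0 0 1 0")

```text
clock: 27.1
position: [0.4689, 0.0559, 0.0614]
orientation: [3.141, 0.006, -0.367]
ft_force: [-4.3, 3.7, 4.5]
gripper_width: -0.0
gripper_force: 3.1
```

>>> step_arm(motion="-0.03 -0.11 0 0 0 1 0;-0.01 -0.11 0 0 0 1 0;-0.01 -0.11 0 0 0 1 0;0.02 -0.11 0 0 0 1 0;0.03 -0.1 0 0 0 1 0;0.04 -0.1 0 0 0 1 0;0.05 -0.1 0 0 0 1 0;0.07 -0.08 0 0 0 1 0")

```text
clock: 27.9
position: [0.4766, 0.0131, 0.0612]
orientation: [-3.137, 0.006, 0.751]
ft_force: [-6.1, -2.3, 3.1]
gripper_width: 0.001
gripper_force: 3.6
```

>>> step_arm(motion="0.08 -0.08 0 0 0 1 0;0.1 -0.06 0 0 0 1 0;0.09 -0.05 0 0 0 1 0;0.11 -0.04 0 0 0 1 0;0.11 -0.02 0 0 0 1 0;0.11 -0.01 0 0 0 1 0;0.11 0.01 0 0 0 1 0;0.1 0.03 0 0 0 1 0")

```text
clock: 28.7
position: [0.5208, -0.0, 0.0614]
orientation: [-3.14, 0.004, 1.869]
ft_force: [-0.1, -9.0, -3.4]
gripper_width: 0.004
gripper_force: 4.7
```

```bash
python3 - <<'E'
from h import *
s,C,b,a,n,q=nutlook(f='pics/w6.png'); print(s['clock'],s['position'],s['orientation'],'bearing',a,n,q,'turn',np.degrees(a+.303),s['ft_force'])
E
```

```text
28.7 [ 5.20819206e-01 -2.18779147e-06  6.13997819e-02] [-3.13965308  0.0037508   1.86862358] bearing -0.6284515162793121 145 0.9994777822203472 turn -18.646998318937786 [-0.12527748 -9.03447313 -3.43728463]
```

View pics/w6.png

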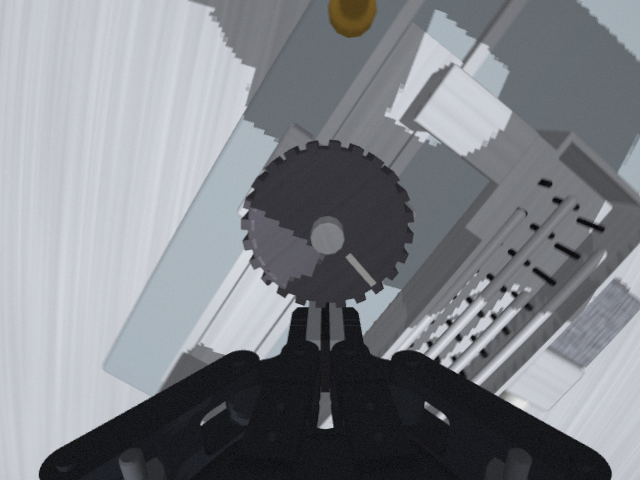

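The line at (348,256)–(374,286) is short of the carrier's +x. I'll check the line against the plate edge from (105,370) to (246,122) in this same picture before trimming.

```bash
python3 - <<'E'
from h import *
c,E=cam('wrist',r.sense())
b=lambda px,z:np.degrees(np.arctan2(*(lambda v:(v[1]-v[0])[1::-1])(plane(c,E,px,z))))
print('line',b([(348,256),(374,286)],.076),'plate edge -90:',b([(105,370),(246,122)],.012)-90,'basket edge', b([(366,357),(508,210)],.046)-90)
E
python3 orb.py .5211 .0038 287 4 .0395 6
```

```text
line -32.84180634764531 plate edge -90: -17.081562950257236 basket edge -21.0389067593173
0.08 0.03 0 0 0 0.75 0;0.07 0.03 0 0 0 0.75 0;0.08 0.05 0 0 0 0.75 0;0.06 0.05 0 0 0 0.75 0;end [0.5356 0.0118] 311.0
```

>>> step_arm(motion="0.08 0.03 0 0 0 0.75 0;0.07 0.03 0 0 0 0.75 0;0.08 0.05 0 0 0 0.75 0;0 0 0 0 0 0 0;0.16 -0.26 0 0 0 0 0;0.16 -0.26 0 0 0 0 0;0 0 0 0 0 0 0;0 0 0 0 0 0 0")

```text
clock: 29.55
position: [0.5483, -0.018, 0.0617]
orientation: [3.142, -0.0, 2.174]
ft_force: [-0.8, -0.0, 0.1]
gripper_width: 0.002
gripper_force: 0.0
```

```bash
python3 - <<'E'
from h import *
s,C,b,a,n,q=nutlook(f='pics/w7.png'); print(s['clock'],s['position'],s['orientation'],'bearing',a,n,q,'turn',np.degrees(a+.303),s['ft_force'])
E
```

```text
29.55 [ 0.54826106 -0.01803141  0.06172839] [ 3.14156025e+00 -3.92473830e-04  2.17443695e+00] bearing -0.2554759235019449 180 0.9994760098176138 turn 2.7229290085954205 [-0.80986481 -0.00680258  0.12138275]
```

View pics/w7.png

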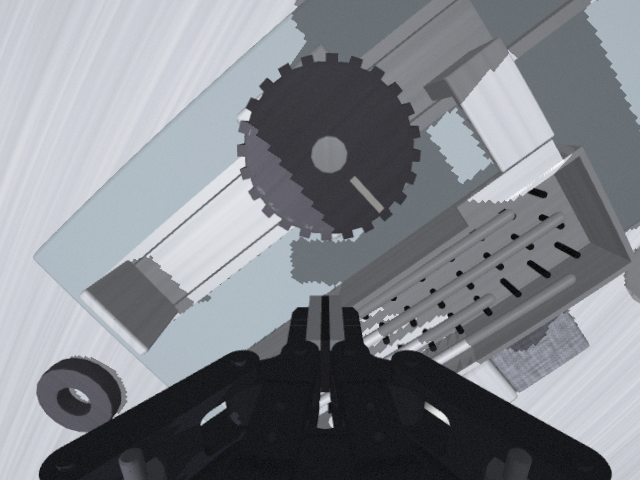

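The line runs (352,178)–(381,212), the spindle is at (329,154), and the tab's top edge runs (82,292)–(147,352). The spare ring is at (78,393), clear of the tab.

```bash
python3 - <<'E'
from h import *
c,E=cam('wrist',r.sense()); s=r.sense()
b=lambda px,z:np.degrees(np.arctan2(*(lambda v:(v[1]-v[0])[1::-1])(plane(c,E,px,z))))
print('line',b([(352,178),(381,212)],.076),'edge',b([(36,257),(250,48)],.012)-90,'basket',b([(360,288),(580,150)],.046)-90,'tab',b([(82,292),(147,352)],.063))
sp=plane(c,E,[(329,154)],.0855)[0]; l=plane(c,E,[(366.5,195)],.076)[0]; print('spindle',sp,'radial',np.degrees(np.arctan2(*(l-sp)[1::-1])))
t=plane(c,E,[(82,292),(147,352),(114.5,322)],.063); print(t,np.linalg.norm(t[0]-t[1])); y=np.radians(-17.2)
print('pred tab',np.array([.5097,.0415])+.125*np.array([np.sin(y),-np.cos(y)]))
print('ring',plane(c,E,[(78,393)],.014))
E
```

```text
line -14.031267091397268 edge -16.79509572078483 basket -20.81139461339599 tab -16.29370396507422
spindle [0.50785048 0.04140499 0.0855    ] radial -13.374411480436942
[[ 0.45224625 -0.06997804  0.063     ]
 [ 0.49005527 -0.08102966  0.063     ]
 [ 0.47076085 -0.07525633  0.063     ]] 0.03939112014007855
pred tab [ 0.47273649 -0.0779098 ]
ring [[ 0.46031339 -0.18579346  0.014     ]]
```

The nut is within about 3° of two full turns (line at -14°, carrier at -17°) and the finger is off it. Next, behind the tab: its centre is at about (0.472, -0.077) and the push bearing is 73°.

>>> step_arm(motion="0 0 0.5 0 0 0 0;0 0 0.4 0 0 0 0;-0.3 -0.34 0 0 0 -0.92 0;-0.3 -0.34 0 0 0 -0.92 0;-0.3 -0.34 0 0 0 -0.92 0;-0.3 -0.34 0 0 0 -0.92 0;-0.3 -0.34 0 0 0 -0.92 0;-0.3 -0.34 0 0 0 -0.92 0")

```text
clock: 30.4
position: [0.4568, -0.1192, 0.1068]
orientation: [-3.141, -0.0, 1.401]
ft_force: [0.9, -1.2, 0.2]
gripper_width: -0.001
gripper_force: 0.0
```

>>> step_arm(motion="0 0 0 0 0 -0.92 0;0 0 0 0 0 0 0;0 0 -0.4 0 0 0 0;0 0 -0.4 0 0 0 0;0 0 -0.4 0 0 0 0;0 0 -0.1 0 0 0 0;0 0 0 0 0 0 0;0 0 0 0 0 0 0")

```text
clock: 31.2
position: [0.4586, -0.1192, 0.0423]
orientation: [3.141, -0.0, 1.278]
ft_force: [-0.1, 0.7, 0.2]
gripper_width: -0.003
gripper_force: 0.0
```

```bash
python3 - <<'E'
from h import *
s=r.sense(); print(s['clock'],s['position'],s['orientation'],s['ft_force'])
im=optics.get_image('wrist'); cv2.imwrite('pics/w8.png',im[:,:,::-1])
u=np.array([.293,.956]); print('along',(s['position'][:2]-[.5097,.0415])@u,'across',(s['position'][:2]-[.5097,.0415])@[.956,-.293])
E
```

```text
31.2 [ 0.45857906 -0.11919588  0.04231215] [ 3.14079133e+00 -2.57444518e-05  1.27848799e+00] [-0.10903629  0.71963976  0.17528942]
along -0.16860369907862008 across -0.001787723236091331
```

View pics/w8.png

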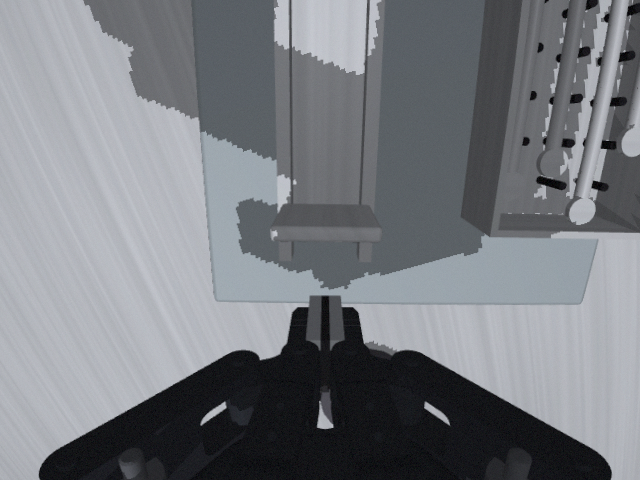

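The tab's top edge at (326,230) is centred over the finger column at (325,300), so the push is lined up.

>>> step_arm(motion="0.04 0.13 0 0 0 0 0;0.04 0.13 0 0 0 0 0;0.04 0.13 0 0 0 0 0;0.04 0.13 0 0 0 0 0;0.03 0.1 0 0 0 0 0;0.03 0.1 0 0 0 0 0;0.03 0.1 0 0 0 0 0;0.03 0.1 0 0 0 0 0")

```text
clock: 32.05
position: [0.4724, -0.0731, 0.0419]
orientation: [3.141, 0.0, 1.277]
ft_force: [-0.2, -2.7, 1.8]
gripper_width: -0.004
gripper_force: 1.1
```

>>> step_arm(motion="0.03 0.1 0 0 0 0 0;0.03 0.1 0 0 0 0 0;0.03 0.1 0 0 0 0 0;0.03 0.1 0 0 0 0 0;0.03 0.1 0 0 0 0 0;0.03 0.1 0 0 0 0 0;0 0 0 0 0 0 0;0 0 0 0 0 0 0")

```text
clock: 32.85
position: [0.4801, -0.0426, 0.0415]
orientation: [-3.14, -0.0, 1.277]
ft_force: [0.5, -0.1, 0.2]
gripper_width: -0.001
gripper_force: 0.0
```

```bash
python3 - <<'E'
from h import *
s=r.sense(); print(s['clock'],s['position'],s['ft_force'])
print('along',(s['position'][:2]-[.5097,.0415])@[.293,.956],'across',(s['position'][:2]-[.5097,.0415])@[.956,-.293])
E
```

```text
32.85 [ 0.48014104 -0.04264122  0.04153735] [ 0.52284308 -0.1132581   0.17306885]
along -0.08909978377621335 across -0.0036049884410777958
```

>>> step_arm(motion="0.02 0.06 0 0 0 0 0;0.02 0.06 0 0 0 0 0;0.02 0.06 0 0 0 0 0;0.02 0.05 0 0 0 0 0;0 0 0 0 0 0 0;0 0 0 0 0 0 0;0 0 0 0 0 0 0;0 0 0 0 0 0 0")

```text
clock: 33.65
position: [0.4831, -0.0335, 0.0416]
orientation: [-3.139, 0.004, 1.279]
ft_force: [-4.7, -9.6, 1.8]
gripper_width: -0.002
gripper_force: 5.5
```

>>> step_arm(motion="0.01 0.03 0 0 0 0 0;0.01 0.03 0 0 0 0 0;0 0 0 0 0 0 0;0 0 0 0 0 0 0;0 0 0 0 0 0 0;0 0 0 0 0 0 0;0 0 0 0 0 0 0;0 0 0 0 0 0 0")

```text
clock: 34.45
position: [0.4831, -0.0334, 0.0416]
orientation: [-3.139, 0.009, 1.281]
ft_force: [-7.7, -22.9, 4.1]
gripper_width: 0.002
gripper_force: 11.9
```

It is hard on the end stop: the position is unchanged while the force rises, at 60 mm of travel. I'll back off, lift clear and verify.

>>> step_arm(motion="-0.05 -0.16 0 0 0 0 0;-0.1 -0.33 0 0 0 0 0;-0.1 -0.33 0 0 0 0 0;0 0 0.6 0 0 0 0;0 0 0.8 0 0 0 0;0 0 0.8 0 0 0 0;0 -0.6 0.5 0 0 0 0;0 -0.6 0.3 0 0 0 0")

```text
clock: 35.25
position: [0.4754, -0.1299, 0.1949]
orientation: [3.136, -0.001, 1.279]
ft_force: [0.7, 0.5, -0.9]
gripper_width: 0.0
gripper_force: 0.0
```

>>> step_arm(motion="-0.2 -0.8 0 0 0 0 0;-0.2 -0.8 0 0 0 0 0;0 -0.8 0 0 0 0 0;0 -0.8 0 0 0 0 0;0 0 0 0 0 0 0;0 0 0 0 0 0 0;0 0 0 0 0 0 0;0 0 0 0 0 0 0")

```text
clock: 36.05
position: [0.4535, -0.2883, 0.1917]
orientation: [-3.141, -0.001, 1.278]
ft_force: [0.1, 0.7, 0.1]
gripper_width: 0.001
gripper_force: 0.0
```

```bash
python3 - <<'E'
from h import *
s=r.sense(); print(s['clock'],s['position'],s['ft_force'])
im=optics.get_image('top'); cv2.imwrite('pics/t9.png',cv2.resize(im[140:350,150:480,::-1],None,fx=2.4,fy=2.4,interpolation=cv2.INTER_CUBIC))
c,E=cam('top'); P=np.array([.5097,.0415,.063])-.065*np.array([.293,.956,0]); print('pred tab crop px',(proj(c,E,P)[0]-[150,140])*2.4)
E
```

```text
36.05 [ 0.45347243 -0.28830706  0.19170832] [0.1071064  0.68811538 0.08654393]
pred tab crop px [497.83741377 342.63882478]
```

View pics/t9.png

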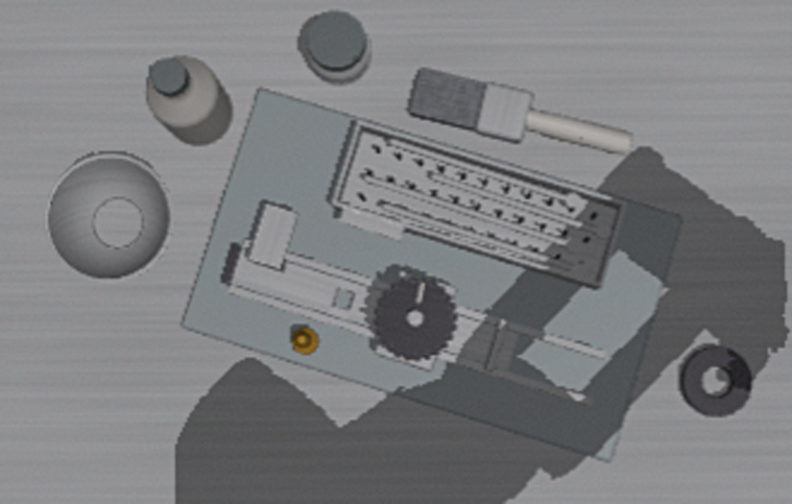

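The tab is at its end position, (497,342). The tongue at (270,235) is clear of the basket, the nut line at (420,290) points to the basket, and the loose things have not moved. Handing in.

```bash
python3 -c "
from workcell import r
print(r.close_job())"
```

```text
the job is handed in; nothing more can be done
None
```

I turned the nut two full turns counter-clockwise (within about 3° by the camera), then pushed the keeper bar to its end stop. The tongue is clear of the basket, the loose things stayed put, and I handed in the job at about 36 s.

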